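# Unlatch the dipping cup and stand it on the scale

### The job

Two utensils hang on latched hook stands. Press the tab of the keeper that locks in the steel dipping cup until the keeper snaps open and stays open, then lift the cup off its hook and set it down upright near the middle of the kitchen scale's pan; let go only when it is down, do not drop it. Leave the scraper hanging on the other stand, with its keeper shut.

Things in the scene. Friction and masses are not known exactly. Their poses are not given: they have to be found in the camera images.
- cup_grip (a point): Centre of the wooden grip (26 mm thick, 48 long) amid the cup's level crossbar (rod 8 mm thick, 136 long, along this y axis; z up). Below it a steel cup, 64 wide, 80 tall: rim 45, flat underside 125 mm below this point; 0.2 kg. It hangs on a hook stand's two prongs (y +-56, from the far side, tips 16 mm above the bar). Keeper open, it lifts straight up between them (145 mm clears all).
- keeper (a joint): Angle of the sprung keeper that locks the cup in, rad: 0 shut, two claws over the crossbar, 46 mm either side of the grip's centre; 0.66 open, claws swung back clear. Over-centre spring, up to about 8 N at the tab: let go before 0.33 it snaps shut, pressed past 0.33 it snaps open by itself and stays. Pulling the cup up does not open it.
- keeper_tab (a point): Point to press on top of the cup keeper's level steel tab, 40 mm wide, 52 long, 20 from its rear edge; 78 mm behind the cup's grip (along this x axis, away from the robot), 12 mm higher. It swings about a level axis along y, 88 mm in front and 57 mm below: at 0.33 rad the point is 31 mm lower, 14 mm farther back; open, 66 lower. Shut fingers pressing straight down here 40 to 50 mm open it.
- scale_pan (a point): Centre of the upper face of the white kitchen scale's round aluminium pan, 160 mm across, level, fixed, 45 mm above the work surface; it stands between the two hook stands. z is up.
- scraper_grip (a point): Centre of the same kind of wooden grip on the other utensil, a flat steel scraper (blade 60 mm wide, 85 tall, 4 thick), hung the same way on a second, identical stand with a keeper of its own. Either stand may be on the left. To be left alone.
- keeper2 (a joint): The scraper's keeper, built like the cup's, 0 shut, 0.66 open. To be left shut.
Mind the look-alikes: they are no part of the job. What is shaped like the part that bears cup_grip but pink is not meant.

How it is judged:
By the outcome, as a careful person would: the job done as asked, in the order asked, and still so for the second after the job is handed in, with the robot touching nothing.
It also fails if it takes over 54 s, if anything falls off the work surface, if the arm or the gripper's body presses on something with over 40 N, if the wrist force passes 120 N, or if a joint passes its speed limit or range.

### The arm

A 6-joint arm with a two-finger parallel gripper is mounted at the origin on the work surface. World frame = base frame: x ahead of the robot, y to its left, z up, the work surface at z = 0. Lengths are in m, angles in rad, forces in N, time in s.
With the tool pointing down it reaches from about 0.35 to 0.975 m from the base axis. Payload 4.9 kg.
Tool frame: the origin (TCP) lies at the very end of the fingers, on their centre line; the grasp point (between the pads) lies 19 mm behind it; z points along the fingers, y is the line along which they close (so a half turn about z gives the same grasp; the last joint's range is limited). The gripper opens to 85 mm and grips with 20 to 120 N. Pads are 22 mm wide; open, the fingers measure 114 mm over their backs; the gripper's body (76 mm by 85 mm) begins 54 mm behind the grasp point. The pads swing forward as they close: fully open they stand 13 mm farther back than shut.
Start: joints at [-1.315, 0.053, 1.613, -0, 1.476, -0.119], TCP at [0.229, -0.582, 0.196] pointing down, gripper open.
Joint ranges: [-3.01, 3.01], [-1.01, 2.22], [0.06, 2.58], [-1.02, 4.17], [0.09, 2.62], [-3.14, 3.14]. Speed limits (rad/s): [2.57, 2.57, 3.14, 3.14, 3.14, 3.14].

### API

Orientations are given as a unit quaternion [w, x, y, z].
In Python, from plant import state, optics, ticket, nets gives the robot as it stands. The module is installed in compiled form; this text tells all that it offers.
- The arm moves only by the shell command python3 -m inch 'ROWS' [OPENING]. ROWS is JSON, a list of rows, each an object of numbers: "dx", "dy", "dz": the shift along the tool's x, y, z as a fraction of full scale; "rx", "ry", "rz": the turn, a rotation vector about the tool's x, y, z as a fraction of full scale. In form: [{"dx": .., "dy": .., "dz": .., "rx": .., "ry": .., "rz": ..}, ...]. A call has 1 to 5 rows; each row is the pose to reach, as a shift and turn from the pose commanded when the call began, along the tool's axes at that moment; what a row does not reach only later rows make up. Full scale, the value 1, is 0.8 m for a shift and 1.5 rad for a turn. A row lasts 1/10 s, in which the tool goes at most 50 mm and 8.59 degrees, less where a joint would pass 70% of its speed; a pose out of reach is approached as far as the arm can. A call with a number of a shift or a turn outside -1 to 1 is refused whole. A call with a gripper value outside its range is refused whole. OPENING is the opening, from -1 (shut) to 1 (fully open), set as the call begins (- or left out, the last holds). The fingers move at their own pace and stop on an object; the grip force is fixed at half the most. Time passes only in rows, so rows that repeat a pose let the fingers close. It gives the time, the measured TCP pose, the force, the opening and the grip force at its end, in the units of the state.
- state(): the state, without advancing time (a new reading comes with each control period).
- optics.grab_frame(name): name is "side" or "top" or "wrist"; returns the picture (420x560x3 uint8, red, green, blue); there is no depth.
- optics.camera_info(name): a dict with "fx", "fy", "cx", "cy" (pixels), "R" (3x3) and "t" (3): a world point X has camera coordinates R X + t. Camera axes: x right, y down, z forward; pixel columns grow to the right and rows downward; lengths in m; the calibration is good to about 2 mm. A picture is of the moment at which its call begins: read the wrist's pose just before it. camera_info takes no time and is no camera call; for the wrist camera it gives the pose at the moment of the call.
- ticket.job_done(): hands the job in; it is judged then, once.
Trained networks look in the newest picture that a camera, given by its name, has taken for a name from the list of things; names that differ only in an ending like _2 or _b are one class to them, and where a whole thing is asked for, a point or a joint stands for the part that bears it (a point fixed in the world has none). Each returns a list of dicts, best first, with "confidence" (0 to 1); they miss things now and then, are a little off and sometimes report something else, mostly with a low value. They report only what shows in the picture. A call takes as long as a camera call. They do not tell look-alikes from the thing itself.
- nets.boxes_of(camera, name): "bbox" ([centre column, centre row, width, height] in pixels, round what is visible of it).
- nets.outline_of(camera, name): "pixels" (420x560 bool, what is visible of it) and "bbox" ([centre column, centre row, width, height] in pixels, round what is visible of it).
The state is a dict: "time": time; "joint_pos": joint angles; "joint_vel": joint speeds; "joint_efforts": joint torques, N m; "tool_pos": TCP position; "tool_rot": TCP orientation; "contact_force": force on the tool from outside, world axes, zero at the start; "ft_torque": the same for the moment, N m; "gripper_width": opening from 0.0 (shut) to 1.0 (fully open); "grasp_force": force on a finger pad.
Only numpy, scipy, OpenCV 4.12 (cv2) and the standard library are available. Lean on these libraries where they do the work, as an engineer would, in place of code of your own. Each camera call takes 0.05 s, during which the arm holds its last target. There are 200 camera calls.

## Working session

There is one attempt and no reset: what is moved stays moved. The work goes in short steps, Python scripts to look and compute and a shell command to move; the robot and the scene stay as the last step left them, time stands still between calls to the robot, and variables do not carry over. Pictures are saved under pics/ and viewed, at most 10 in all, crops included, and the job is handed in when it is done.

```bash
mkdir -p pics; python3 - <<'E'
from plant import state, optics, nets
import cv2, numpy as np
s=state();print(s['time'],s['tool_pos'],s['tool_rot'],s['contact_force'])
ims=[]
for c in ['side','top']:
    im=optics.grab_frame(c);cv2.imwrite(f'pics/{c}0.png',im[...,::-1])
    i=optics.camera_info(c);print(c,i['fx'],i['cx'],i['cy'],np.round(np.array(i['R']),3).tolist(),np.round(-np.array(i['R']).T@i['t'],3))
    for n in ['cup_grip','keeper','keeper_tab','scale_pan','scraper_grip','keeper2']:
        print(c,n,[(np.round(b['bbox'],1).tolist(),round(b['confidence'],2)) for b in nets.boxes_of(c,n)][:4])
E
```

```text
0.0 [ 0.2286331  -0.58093347  0.19466   ] [-1.00881768e-03  9.82490199e-01  1.86311535e-01 -5.45665281e-05] [ 0.59413612 -0.28772231 -0.20182654]
side 385.10417176394617 279.99377030371807 209.8459886713911 [[-0.787, -0.618, 0.005], [-0.335, 0.42, -0.843], [0.519, -0.665, -0.537]] [-0.132  0.975  0.807]
side cup_grip [([264.7, 236.6, 34.8, 41.1], 0.8), ([154.4, 309.6, 27.1, 62.0], 0.8), ([201.3, 276.8, 45.5, 41.4], 0.78)]
side keeper [([260.8, 214.3, 44.6, 21.6], 0.76), ([342.4, 153.7, 14.1, 12.2], 0.44)]
side keeper_tab [([249.8, 210.4, 23.7, 23.1], 0.71)]
side scale_pan [([315.9, 229.8, 77.3, 45.3], 0.64), ([265.0, 238.3, 30.3, 44.1], 0.18)]
side scraper_grip [([355.6, 173.3, 16.5, 35.8], 0.82)]
side keeper2 [([260.8, 214.3, 44.6, 21.6], 0.76), ([342.4, 153.7, 14.1, 12.2], 0.44)]
top 419.38106036199184 279.9955919282268 214.47156962550804 [[0.024, -1.0, 0.008], [-0.992, -0.025, -0.124], [0.124, -0.005, -0.992]] [0.394 0.167 1.208]
top cup_grip [([168.6, 209.5, 26.1, 46.2], 0.9), ([235.8, 236.1, 60.9, 23.6], 0.7), ([99.5, 212.1, 46.4, 34.0], 0.67)]
top keeper [([451.9, 221.3, 42.7, 42.8], 0.77), ([236.3, 214.7, 42.7, 45.3], 0.59)]
top keeper_tab [([237.1, 220.8, 49.0, 50.5], 0.81)]
top scale_pan [([332.1, 243.9, 62.1, 79.9], 0.93)]
top scraper_grip [([450.4, 240.9, 31.6, 8.6], 0.56), ([235.7, 217.4, 41.6, 48.7], 0.36)]
top keeper2 [([451.9, 221.3, 42.7, 42.8], 0.77), ([236.3, 214.7, 42.7, 45.3], 0.59)]
```

View pics/side0.png

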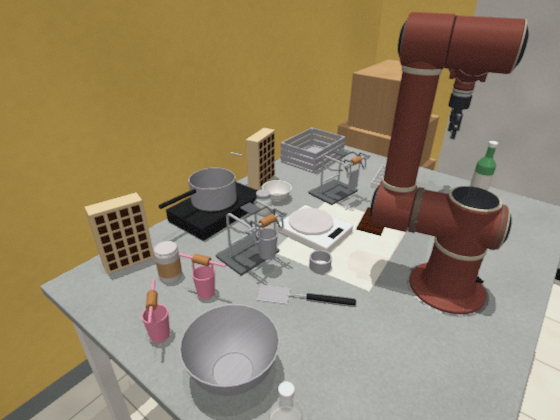

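View pics/top0.png

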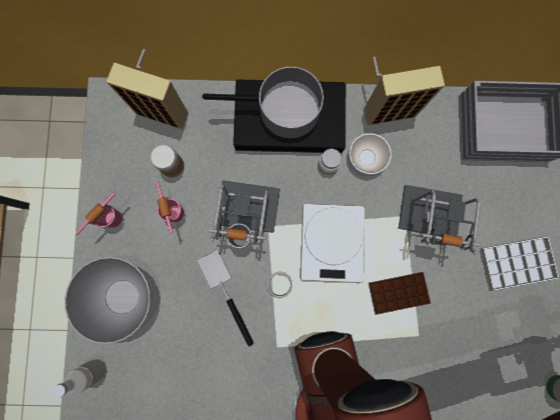

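The cup hangs on the left stand, with its grip at about (236,235) in top and (267,220) in side. The scraper is on the right stand, and the two loose cups are pink look-alikes. I'll zoom in to measure.

```bash
python3 - <<'E'
import cv2,numpy as np
a=cv2.imread('pics/top0.png')[165:275,200:310];b=cv2.imread('pics/side0.png')[180:280,205:305]
a=cv2.resize(a,(400,400),interpolation=cv2.INTER_CUBIC);b=cv2.resize(b,(400,400),interpolation=cv2.INTER_CUBIC)
cv2.imwrite('pics/crop0.png',np.hstack([a,b]))
E
cat > h.py <<'E'
import numpy as np
from plant import optics,state
from scipy.spatial.transform import Rotation as Ro
def ray(c,px,i=None):
    i=i or optics.camera_info(c);R=np.array(i['R']);o=-R.T@np.array(i['t'])
    d=R.T@np.array([(px[0]-i['cx'])/i['fx'],(px[1]-i['cy'])/i['fy'],1]);return o,d/np.linalg.norm(d)
def tri(*rs):
    A=sum(np.eye(3)-np.outer(d,d) for o,d in rs);b=sum((np.eye(3)-np.outer(d,d))@o for o,d in rs)
    X=np.linalg.solve(A,b);return X,[np.linalg.norm(np.cross(X-o,d)) for o,d in rs]
def at_z(c,px,z):
    o,d=ray(c,px);return o+d*(z-o[2])/d[2]
def proj(c,X):
    i=optics.camera_info(c);p=np.array(i['R'])@X+np.array(i['t']);return [i['fx']*p[0]/p[2]+i['cx'],i['fy']*p[1]/p[2]+i['cy']]
def rows(target,yaw=None):
    "tool-frame shift to world target, scaled"
    s=state();q=s['tool_rot'];R=Ro.from_quat([q[1],q[2],q[3],q[0]])
    return np.round(R.inv().apply(np.array(target)-s['tool_pos'])/0.8,4)
E
python3 - <<'E'
from h import *
g,e=tri(ray('top',(236,235)),ray('side',(267.5,220.5)));print('grip',g,e)
print('pan',at_z('top',(334,236),.045),tri(ray('top',(334,236)),ray('side',(311,221.5))))
q=state()['tool_rot'];print(Ro.from_quat([q[1],q[2],q[3],q[0]]).as_matrix().round(3))
E
```

```text
grip [0.4678845  0.26776655 0.17963778] [np.float64(0.0017833599721293367), np.float64(0.0017833599721293442)]
pan [0.48304425 0.00997931 0.045     ] (array([0.48315526, 0.00745496, 0.03091229]), [np.float64(0.0011486605452748664), np.float64(0.0011486605452748204)])
[[ 0.931  0.366 -0.   ]
 [ 0.366 -0.931 -0.   ]
 [-0.     0.    -1.   ]]
```

View pics/crop0.png

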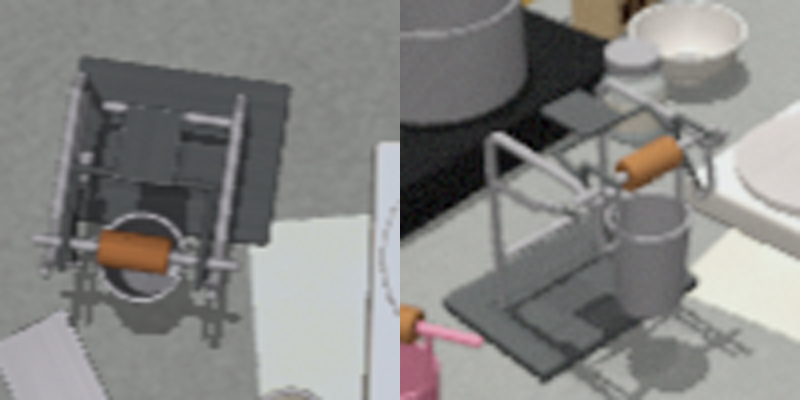

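Left crop, in top pixels: the crossbar runs from about (209.6,231) to (264.6,238), so the stand yaw is about -7.4°. The grip is at (237,234.3) and the tab at about (241,205). The cup's keeper is shut. First I'll raise the arm and turn the gripper so its y lies along the stand's x.

```bash
python3 -m inch '[{"dz":-0.2},{"dz":-0.25},{"dz":-0.25,"rz":-0.2},{"dz":-0.25,"rz":-0.4},{"dz":-0.25,"rz":-0.5}]' -1
python3 - <<'E'
from h import *
g,e=tri(ray('top',(236.9,234.3)),ray('side',(267.5,220.5)));print('grip',g,e)
s=state();q=s['tool_rot'];R=Ro.from_quat([q[1],q[2],q[3],q[0]]).as_matrix();print(s['tool_pos'],np.degrees(np.arctan2(R[1,1],R[0,1])))
y=np.radians(-7.4);print(rows(g+np.array([.078*np.cos(y),.078*np.sin(y),.17])))
E
```

```text
grip [0.4697163  0.26574476 0.17780987] [np.float64(0.0018791873985212208), np.float64(0.0018791873985210396)]
[ 0.22879365 -0.58159604  0.19594624] -68.52621388620838
[ 0.7534 -0.8283 -0.1899]validation failed for argument at $[0]...
```

```bash
python3 -m inch '[{"dx":0,"dy":0,"dz":-0.2,"rx":0,"ry":0,"rz":0},{"dx":0,"dy":0,"dz":-0.25,"rx":0,"ry":0,"rz":-0.1},{"dx":0,"dy":0,"dz":-0.25,"rx":0,"ry":0,"rz":-0.2},{"dx":0,"dy":0,"dz":-0.25,"rx":0,"ry":0,"rz":-0.3},{"dx":0,"dy":0,"dz":-0.25,"rx":0,"ry":0,"rz":-0.4}]' -1
python3 - <<'E'
from h import *
s=state();q=s['tool_rot'];R=Ro.from_quat([q[1],q[2],q[3],q[0]]).as_matrix();print(s['tool_pos'],np.degrees(np.arctan2(R[1,1],R[0,1])))
g=np.array([.4697,.2657,.178]);y=np.radians(-7.4);print(rows(g+np.array([.078*np.cos(y),.078*np.sin(y),.2])))
E
```

```text
time: 1.2
tool_pos: [0.2294, -0.5837, 0.407]
tool_rot: [0.008, 0.882, 0.471, -0.002]
contact_force: [-0.3, 1.5, 0.9]
gripper_width: 0.143
grasp_force: 0.0
[ 0.22938259 -0.58368597  0.40700304] -33.78752764748871
[ 1.0931 -0.2539  0.0214]
```

```bash
python3 -m inch '[{"dx":0.8,"dy":-0.19,"dz":0,"rx":0,"ry":0,"rz":-0.1},{"dx":0.8,"dy":-0.19,"dz":0,"rx":0,"ry":0,"rz":-0.2},{"dx":0.8,"dy":-0.19,"dz":0,"rx":0,"ry":0,"rz":-0.3},{"dx":0.8,"dy":-0.19,"dz":0,"rx":0,"ry":0,"rz":-0.307},{"dx":0.8,"dy":-0.19,"dz":0,"rx":0,"ry":0,"rz":-0.307}]'
cat > p.py <<'E'
from h import *
s=state();q=s['tool_rot'];R=Ro.from_quat([q[1],q[2],q[3],q[0]]).as_matrix();print(s['tool_pos'],np.degrees(np.arctan2(R[1,1],R[0,1])),R[:,2].round(3))
g=np.array([.4697,.2657,.178]);y=np.radians(-7.4);print(rows(g+np.array([.078*np.cos(y),.078*np.sin(y),.2])))
E
python3 p.py
```

```text
time: 1.7
tool_pos: [0.3178, -0.346, 0.396]
tool_rot: [0.0, 0.753, 0.657, 0.0]
contact_force: [0.2, 0.0, 0.1]
gripper_width: -0.004
grasp_force: 0.0
[ 0.31778836 -0.34599788  0.39598573] -7.786199583080237 [ 0. -0. -1.]
[0.784  0.182  0.0224]
```

```bash
python3 -m inch '[{"dx":0.785,"dy":0.182,"dz":0.02,"rx":0,"ry":0,"rz":0},{"dx":0.785,"dy":0.182,"dz":0.02,"rx":0,"ry":0,"rz":0},{"dx":0.785,"dy":0.182,"dz":0.02,"rx":0,"ry":0,"rz":0},{"dx":0.785,"dy":0.182,"dz":0.02,"rx":0,"ry":0,"rz":0},{"dx":0.785,"dy":0.182,"dz":0.02,"rx":0,"ry":0,"rz":0}]'
python3 p.py
```

```text
time: 2.2
tool_pos: [0.4065, -0.1123, 0.39]
tool_rot: [0.001, 0.754, 0.657, 0.0]
contact_force: [1.3, -0.2, 0.1]
gripper_width: -0.0
grasp_force: 0.0
[ 0.40653457 -0.11231041  0.39002756] -7.789865717540851 [ 0.001 -0.001 -1.   ]
[0.4795 0.1117 0.015 ]
```

```bash
python3 -m inch '[{"dx":0.48,"dy":0.05,"dz":0.015,"rx":0,"ry":0,"rz":0},{"dx":0.48,"dy":0.05,"dz":0.015,"rx":0,"ry":0,"rz":0},{"dx":0.48,"dy":0.05,"dz":0.015,"rx":0,"ry":0,"rz":0},{"dx":0.48,"dy":0.05,"dz":0.015,"rx":0,"ry":0,"rz":0},{"dx":0.48,"dy":0.05,"dz":0.015,"rx":0,"ry":0,"rz":0}]'
python3 -m inch '[{"dx":0.17,"dy":0.02,"dz":0.005,"rx":0,"ry":0,"rz":0},{"dx":0.17,"dy":0.02,"dz":0.005,"rx":0,"ry":0,"rz":0},{"dx":0.17,"dy":0.02,"dz":0.005,"rx":0,"ry":0,"rz":0},{"dx":0.17,"dy":0.02,"dz":0.005,"rx":0,"ry":0,"rz":0},{"dx":0.17,"dy":0.02,"dz":0.005,"rx":0,"ry":0,"rz":0}]' >/dev/null
python3 p.py
python3 - <<'E'
from h import *
from plant import nets;import cv2
im=optics.grab_frame('wrist');cv2.imwrite('pics/w1.png',im[...,::-1])
i=optics.camera_info('wrist');print(np.round(-np.array(i['R']).T@i['t'],3),np.array(i['R']).round(2).tolist())
for n in ['cup_grip','keeper_tab','keeper']: print(n,[(np.round(b['bbox'],1).tolist(),round(b['confidence'],2)) for b in nets.boxes_of('wrist',n)][:3])
E
```

```text
time: 2.7
tool_pos: [0.4655, 0.1307, 0.3823]
tool_rot: [0.0, 0.753, 0.658, 0.0]
contact_force: [2.2, -0.1, 0.2]
gripper_width: 0.0
grasp_force: 0.0
[0.4996273  0.26152346 0.37755278] -7.682971208633187 [-0.001 -0.001 -1.   ]
[ 0.0007  0.0597 -0.0006]
[0.51  0.334 0.556] [[0.99, -0.13, 0.0], [-0.13, -0.95, 0.29], [-0.04, -0.28, -0.96]]
cup_grip [([260.9, 166.4, 50.9, 122.0], 0.82), ([278.9, 18.6, 77.4, 30.8], 0.7)]
keeper_tab [([290.3, 171.2, 108.0, 86.3], 0.59)]
keeper [([290.2, 169.7, 106.0, 88.7], 0.83)]
```

View pics/w1.png

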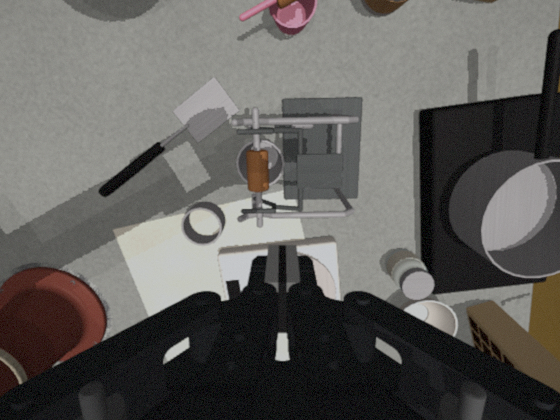

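The wrist view shows the grip at (258,171), the bar from (255,108) to (260,226), and the tab covering about x 297–344, y 153–190.

```bash
python3 - <<'E'
from h import *
r=[ray('top',(236.9,234.3)),ray('side',(267.5,220.5)),ray('wrist',(258,171))]
print(tri(*r),tri(r[0],r[2]))
g=tri(*r)[0];y=np.radians(-7.6);c,s=np.cos(y),np.sin(y);Rz=np.array([[c,-s,0],[s,c,0],[0,0,1]])
for n,v in dict(barL=(0,.068,0),barR=(0,-.068,0),tabFL=(.046,.02,.012),tabRR=(.098,-.02,.012)).items(): print(n,np.round(proj('wrist',g+Rz@v),1))
for z in (.025,-.033): print(rows(g+Rz@[.078,0,.012+z]))
E
```

```text
(array([0.47114188, 0.2650611 , 0.17662877]), [np.float64(0.0019065596961706298), np.float64(0.0025102204891921604), np.float64(0.0017997982137502627)]) (array([0.47216841, 0.26600141, 0.17974644]), [np.float64(0.0012539380533437576), np.float64(0.0012539380533437125)])
barL [254.9 111.8]
barR [257.9 224.5]
tabFL [295.6 155.5]
tabRR [339.5 189.3]
[0.0018 0.0609 0.2062]
[0.0018 0.0608 0.2787]
```

```bash
python3 -m inch '[{"dx":0.002,"dy":0.063,"dz":0.05,"rx":0,"ry":0,"rz":0},{"dx":0.002,"dy":0.063,"dz":0.1,"rx":0,"ry":0,"rz":0},{"dx":0.002,"dy":0.063,"dz":0.15,"rx":0,"ry":0,"rz":0},{"dx":0.002,"dy":0.063,"dz":0.19,"rx":0,"ry":0,"rz":0},{"dx":0.002,"dy":0.063,"dz":0.206,"rx":0,"ry":0,"rz":0}]'
python3 -m inch '[{"dx":0,"dy":0,"dz":0.018,"rx":0,"ry":0,"rz":0},{"dx":0,"dy":0,"dz":0.028,"rx":0,"ry":0,"rz":0},{"dx":0,"dy":0,"dz":0.036,"rx":0,"ry":0,"rz":0},{"dx":0,"dy":0,"dz":0.044,"rx":0,"ry":0,"rz":0},{"dx":0,"dy":0,"dz":0.052,"rx":0,"ry":0,"rz":0}]'
python3 -m inch '[{"dx":0,"dy":0,"dz":0.01,"rx":0,"ry":0,"rz":0},{"dx":0,"dy":0,"dz":0.02,"rx":0,"ry":0,"rz":0},{"dx":0,"dy":0,"dz":0.03,"rx":0,"ry":0,"rz":0},{"dx":0,"dy":0,"dz":0.035,"rx":0,"ry":0,"rz":0},{"dx":0,"dy":0,"dz":0.035,"rx":0,"ry":0,"rz":0}]'
```

```text
time: 3.9
tool_pos: [0.5481, 0.254, 0.2088]
tool_rot: [-0.001, 0.754, 0.657, -0.003]
contact_force: [-1.0, 0.3, -0.2]
gripper_width: -0.001
grasp_force: 0.0
time: 4.4
tool_pos: [0.5506, 0.2561, 0.1724]
tool_rot: [0.0, 0.753, 0.658, 0.001]
contact_force: [0.1, 0.0, 0.1]
gripper_width: -0.003
grasp_force: 0.0
time: 4.9
tool_pos: [0.5507, 0.2559, 0.1438]
tool_rot: [0.0, 0.753, 0.658, 0.001]
contact_force: [4.0, -0.4, 3.0]
gripper_width: -0.001
grasp_force: 2.1
```

```bash
python3 -m inch '[{"dx":0,"dy":0,"dz":-0.05,"rx":0,"ry":0,"rz":0},{"dx":0,"dy":0,"dz":-0.1,"rx":0,"ry":0,"rz":0},{"dx":0,"dy":0,"dz":-0.16,"rx":0,"ry":0,"rz":0},{"dx":0,"dy":0,"dz":-0.2,"rx":0,"ry":0,"rz":0},{"dx":0,"dy":-0.095,"dz":-0.2,"rx":0,"ry":0,"rz":0}]'
python3 -m inch '[{"dx":0,"dy":-0.05,"dz":0,"rx":0,"ry":0,"rz":0},{"dx":0,"dy":-0.05,"dz":0,"rx":0,"ry":0,"rz":0}]' 0.4
python3 p.py
python3 - <<'E'
from h import *
import cv2
a=optics.grab_frame('wrist');b=optics.grab_frame('side')[160:300,200:380]
a=a[20:280,150:410]
cv2.imwrite('pics/w2.png',np.hstack([cv2.resize(a,(400,400)),cv2.resize(b,(400,311))[:400] if 0 else cv2.copyMakeBorder(cv2.resize(b,(400,311)),0,89,0,0,0)])[...,::-1])
E
```

```text
time: 5.4
tool_pos: [0.5041, 0.2627, 0.3081]
tool_rot: [0.001, 0.754, 0.656, 0.003]
contact_force: [-0.5, 1.2, 1.1]
gripper_width: -0.001
grasp_force: 0.0
time: 5.6
tool_pos: [0.4566, 0.2687, 0.303]
tool_rot: [-0.001, 0.752, 0.659, -0.001]
contact_force: [0.7, 0.2, -0.7]
gripper_width: 0.334
grasp_force: 0.0
[0.45659085 0.26874796 0.30298722] -7.5856552040310055 [-0.003  0.    -1.   ]
[-0.0013  0.1139 -0.0941]
```

View pics/w2.png

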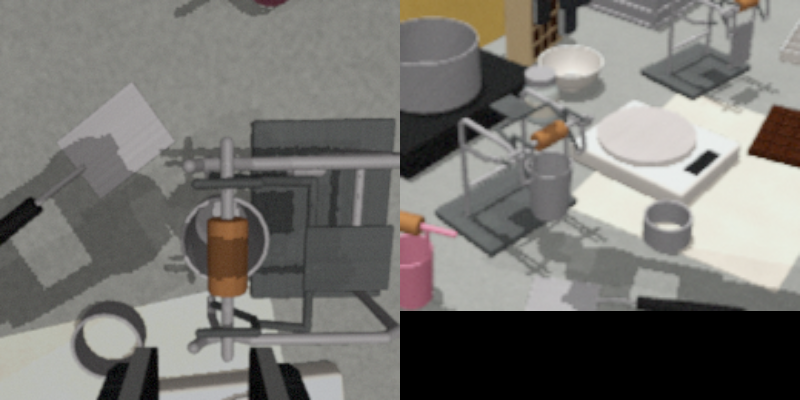

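The keeper is still shut: its claws lie over the bar and the tab is level. I'll measure where the tab really is.

```bash
python3 - <<'E'
from h import *
f=260/400
w=lambda x,y:(150+x*f,20+y*f)
sd=lambda x,y:(200+(x-400)*.45,160+y*.45)
print('grip',tri(ray('wrist',w(227,256)),ray('side',sd(551,133)),ray('top',(236.9,234.3))))
print('grip',tri(ray('wrist',w(227,256)),ray('side',sd(551,133))))
g=np.array([.4712,.265,.1775]);y=np.radians(-7.6);c,s=np.cos(y),np.sin(y);Rz=np.array([[c,-s,0],[s,c,0],[0,0,1]])
for n,v in dict(grip=(0,0,0),FL=(.046,.02,.012),FR=(.046,-.02,.012),RL=(.098,.02,.012),RR=(.098,-.02,.012)).items():
    a=proj('wrist',g+Rz@v);b=proj('side',g+Rz@v);print(n,np.round([(a[0]-150)/f,(a[1]-20)/f,(b[0]-200)/.45+400,(b[1]-160)/.45]))
E
```

```text
grip (array([0.47164521, 0.26529966, 0.17842222]), [np.float64(0.0040038734031019995), np.float64(0.004392010259940235), np.float64(0.0015541818943496661)])
grip (array([0.47272306, 0.26325266, 0.17620696]), [np.float64(0.00397208779238968), np.float64(0.003972087792389808)])
grip [221. 259. 548. 134.]
FL [299. 231. 513. 118.]
FR [296. 295. 536. 107.]
RL [386. 231. 488. 103.]
RR [380. 295. 511.  93.]
```

```bash
python3 -m inch '[{"dx":0,"dy":0.05,"dz":0,"rx":0,"ry":0,"rz":0},{"dx":0,"dy":0.114,"dz":0.03,"rx":0,"ry":0,"rz":0},{"dx":0,"dy":0.114,"dz":0.08,"rx":0,"ry":0,"rz":0},{"dx":0,"dy":0.114,"dz":0.12,"rx":0,"ry":0,"rz":0},{"dx":0,"dy":0.114,"dz":0.12,"rx":0,"ry":0,"rz":0}]' -1
python3 -m inch '[{"dx":0,"dy":0,"dz":0.0,"rx":0,"ry":0,"rz":0},{"dx":0,"dy":0,"dz":0.0,"rx":0,"ry":0,"rz":0}]'
python3 -m inch '[{"dx":0,"dy":0,"dz":0.015,"rx":0,"ry":0,"rz":0},{"dx":0,"dy":0,"dz":0.03,"rx":0,"ry":0,"rz":0},{"dx":0,"dy":0,"dz":0.04,"rx":0,"ry":0,"rz":0},{"dx":0,"dy":0,"dz":0.04,"rx":0,"ry":0,"rz":0}]'
python3 - <<'E'
from h import *
import cv2
a=optics.grab_frame('wrist');b=optics.grab_frame('side')[180:280,210:310]
a=a[60:360,130:430]
cv2.imwrite('pics/w3.png',np.hstack([cv2.resize(a,(400,400)),cv2.resize(b,(400,400))])[...,::-1])
print(state()['tool_pos'])
E
```

```text
time: 6.2
tool_pos: [0.5484, 0.2538, 0.1996]
tool_rot: [-0.003, 0.754, 0.657, -0.006]
contact_force: [0.1, 0.2, -0.2]
gripper_width: 0.0
grasp_force: 0.0
time: 6.4
tool_pos: [0.5525, 0.2561, 0.2103]
tool_rot: [0.001, 0.753, 0.658, 0.002]
contact_force: [0.1, -0.8, 0.3]
gripper_width: 0.001
grasp_force: 0.0
time: 6.8
tool_pos: [0.5498, 0.2553, 0.1732]
tool_rot: [-0.001, 0.753, 0.658, -0.002]
contact_force: [-0.1, -0.6, -0.0]
gripper_width: -0.0
grasp_force: 0.0
[0.55083635 0.2556574  0.1750399 ]
```

View pics/w3.png

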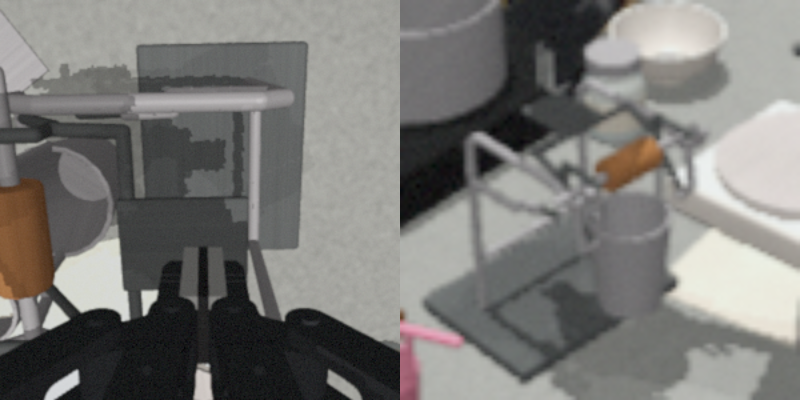

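```bash
python3 - <<'E'
from h import *
T=np.array(state()['tool_pos']);print(T,proj('side',T),proj('wrist',T))
sd=lambda x,y:(210+(x-400)*.25,180+y*.25); w=lambda x,y:(130+x*.75,60+y*.75)
print('tip px side',sd(545,88),'wrist',w(203,248))
# tab corners (wrist crop, side crop): front-left, rear-left, 
for n,a,b in [('FL',(118,199),(563,132)),('RL',(246,197),(524,108)),('grip',(22,238),(632,163))]:
    print(n,tri(ray('wrist',w(*a)),ray('side',sd(*b))))
print('tip',tri(ray('wrist',w(203,248)),ray('side',sd(545,88))))
E
```

```text
[0.55083635 0.2556574  0.1750399 ] [np.float64(248.50528170092707), np.float64(210.40862646811343)] [np.float64(280.65564815594587), np.float64(237.04105493372893)]
tip px side (246.25, 202.0) wrist (282.25, 246.0)
FL (array([0.52036026, 0.28064908, 0.18985517]), [np.float64(0.0014452216090229402), np.float64(0.0014452216090228094)])
RL (array([0.57007656, 0.27209636, 0.18663437]), [np.float64(0.0032497788665681493), np.float64(0.003249778866568255)])
grip (array([0.4697199 , 0.26315424, 0.1738187 ]), [np.float64(0.0020202229147578037), np.float64(0.0020202229147579212)])
tip (array([0.55241656, 0.26331387, 0.20749855]), [np.float64(0.0009631574883916445), np.float64(0.0009631574883917676)])
```

The visible fingertip sits about 20 mm higher than the reported TCP, so the first press was too shallow. I'll press deeper.

```bash
python3 -m inch '[{"dx":0,"dy":0,"dz":0.012,"rx":0,"ry":0,"rz":0},{"dx":0,"dy":0,"dz":0.022,"rx":0,"ry":0,"rz":0},{"dx":0,"dy":0,"dz":0.032,"rx":0,"ry":0,"rz":0},{"dx":0,"dy":0,"dz":0.042,"rx":0,"ry":0,"rz":0}]'
python3 -m inch '[{"dx":0,"dy":0,"dz":0.01,"rx":0,"ry":0,"rz":0},{"dx":0,"dy":0,"dz":0.02,"rx":0,"ry":0,"rz":0},{"dx":0,"dy":0,"dz":0.026,"rx":0,"ry":0,"rz":0},{"dx":0,"dy":0,"dz":0.026,"rx":0,"ry":0,"rz":0}]'
```

```text
time: 7.3
tool_pos: [0.5534, 0.2558, 0.1434]
tool_rot: [0.002, 0.753, 0.658, 0.002]
contact_force: [2.7, -0.9, 4.4]
gripper_width: -0.002
grasp_force: 2.1
time: 7.7
tool_pos: [0.5494, 0.2554, 0.1187]
tool_rot: [-0.001, 0.753, 0.658, -0.002]
contact_force: [-0.4, -0.3, -0.7]
gripper_width: -0.001
grasp_force: 0.0
```

Force vanished, which suggests it snapped open. I'll raise, then move over the grip and look.

```bash
python3 -m inch '[{"dx":0,"dy":0,"dz":-0.05,"rx":0,"ry":0,"rz":0},{"dx":0,"dy":0,"dz":-0.1,"rx":0,"ry":0,"rz":0},{"dx":0,"dy":0,"dz":-0.16,"rx":0,"ry":0,"rz":0},{"dx":0,"dy":0,"dz":-0.2,"rx":0,"ry":0,"rz":0},{"dx":0,"dy":-0.06,"dz":-0.2,"rx":0,"ry":0,"rz":0}]'
python3 -m inch '[{"dx":0,"dy":-0.04,"dz":0,"rx":0,"ry":0,"rz":0},{"dx":0,"dy":-0.04,"dz":0,"rx":0,"ry":0,"rz":0},{"dx":0,"dy":-0.04,"dz":0,"rx":0,"ry":0,"rz":0},{"dx":0,"dy":-0.04,"dz":0,"rx":0,"ry":0,"rz":0}]' 0.5
cat > look.py <<'E'
import sys
from h import *
import cv2
a=optics.grab_frame('wrist');b=optics.grab_frame('side')[180:280,210:310]
a=a[60:360,130:430]
cv2.imwrite(sys.argv[1],np.hstack([cv2.resize(a,(400,400)),cv2.resize(b,(400,400))])[...,::-1])
T=state()['tool_pos'];print(T,proj('wrist',T))
E
python3 look.py pics/w4.png
```

```text
time: 8.2
tool_pos: [0.5083, 0.2624, 0.2875]
tool_rot: [0.002, 0.754, 0.656, 0.005]
contact_force: [-1.2, 1.2, 0.8]
gripper_width: -0.001
grasp_force: 0.0
time: 8.6
tool_pos: [0.4724, 0.2664, 0.2809]
tool_rot: [0.0, 0.753, 0.657, -0.0]
contact_force: [0.2, 0.2, -0.1]
gripper_width: 0.68
grasp_force: 0.0
[0.47253724 0.26626786 0.28079031] [np.float64(280.63004595776056), np.float64(237.0575036338144)]
```

View pics/w4.png

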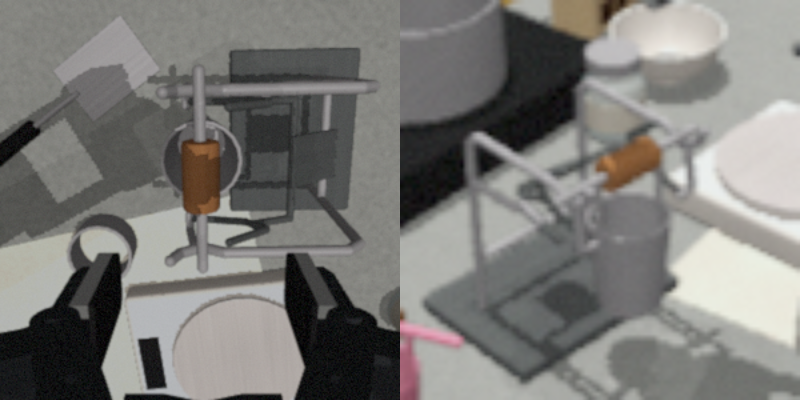

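The keeper is open: the tab has dropped and the claws are clear of the bar. Grip is centred below the gripper, so I'll descend and grasp.

```bash
python3 -m inch '[{"dx":0.001,"dy":-0.001,"dz":0.05,"rx":0,"ry":0,"rz":0},{"dx":0.001,"dy":-0.001,"dz":0.1,"rx":0,"ry":0,"rz":0},{"dx":0.001,"dy":-0.001,"dz":0.14,"rx":0,"ry":0,"rz":0},{"dx":0.001,"dy":-0.001,"dz":0.165,"rx":0,"ry":0,"rz":0},{"dx":0.001,"dy":-0.001,"dz":0.178,"rx":0,"ry":0,"rz":0}]'
python3 -m inch '[{"dx":0,"dy":0,"dz":0,"rx":0,"ry":0,"rz":0},{"dx":0,"dy":0,"dz":0,"rx":0,"ry":0,"rz":0}]'
python3 look.py pics/w5.png
```

```text
time: 9.2
tool_pos: [0.4702, 0.2665, 0.1355]
tool_rot: [-0.001, 0.754, 0.657, -0.002]
contact_force: [-0.3, -0.2, 0.8]
gripper_width: 0.752
grasp_force: 0.0
time: 9.4
tool_pos: [0.4722, 0.2676, 0.1399]
tool_rot: [0.0, 0.753, 0.657, 0.001]
contact_force: [-0.2, -0.8, -0.3]
gripper_width: 0.749
grasp_force: 0.0
[0.47247887 0.26785309 0.1407089 ] [np.float64(280.61078447606343), np.float64(237.02951531407214)]
```

View pics/w5.png

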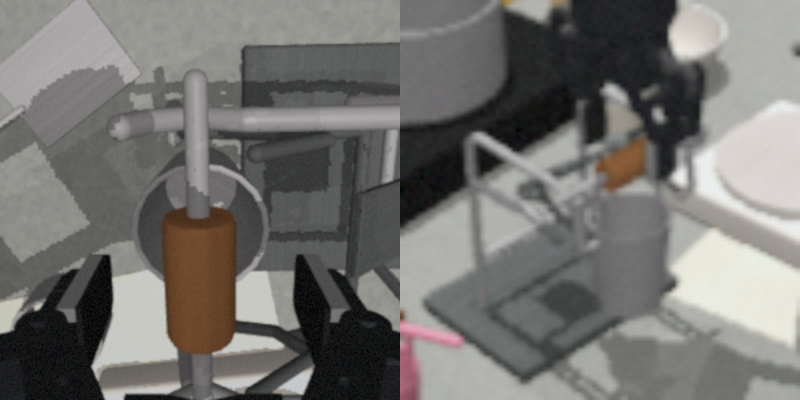

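In the side view the finger tips (592,140) and (668,180) sit only at grip mid-height. I'll lower about 13 mm more, then close.

```bash
python3 -m inch '[{"dx":-0.003,"dy":0,"dz":0.008,"rx":0,"ry":0,"rz":0},{"dx":-0.003,"dy":0,"dz":0.016,"rx":0,"ry":0,"rz":0},{"dx":-0.003,"dy":0,"dz":0.016,"rx":0,"ry":0,"rz":0}]'
python3 -m inch '[{"dx":0,"dy":0,"dz":0,"rx":0,"ry":0,"rz":0},{"dx":0,"dy":0,"dz":0,"rx":0,"ry":0,"rz":0},{"dx":0,"dy":0,"dz":0,"rx":0,"ry":0,"rz":0},{"dx":0,"dy":0,"dz":0,"rx":0,"ry":0,"rz":0},{"dx":0,"dy":0,"dz":0,"rx":0,"ry":0,"rz":0}]' -1
python3 -m inch '[{"dx":0,"dy":0,"dz":0,"rx":0,"ry":0,"rz":0},{"dx":0,"dy":0,"dz":-0.005,"rx":0,"ry":0,"rz":0},{"dx":0,"dy":0,"dz":-0.015,"rx":0,"ry":0,"rz":0},{"dx":0,"dy":0,"dz":-0.025,"rx":0,"ry":0,"rz":0},{"dx":0,"dy":0,"dz":-0.025,"rx":0,"ry":0,"rz":0}]'
```

```text
time: 9.8
tool_pos: [0.4701, 0.2647, 0.1247]
tool_rot: [-0.0, 0.753, 0.658, -0.001]
contact_force: [-0.5, 0.3, -0.9]
gripper_width: 0.752
grasp_force: 0.0
time: 10.3
tool_pos: [0.471, 0.2653, 0.1265]
tool_rot: [-0.0, 0.753, 0.658, 0.0]
contact_force: [-1.6, 0.2, 2.7]
gripper_width: 0.284
grasp_force: 58.6
time: 10.8
tool_pos: [0.4718, 0.2653, 0.1476]
tool_rot: [0.001, 0.753, 0.658, 0.001]
contact_force: [0.3, 0.5, -1.8]
gripper_width: 0.289
grasp_force: 58.8
```

```bash
python3 -m inch '[{"dx":0,"dy":0,"dz":-0.04,"rx":0,"ry":0,"rz":0},{"dx":0,"dy":0,"dz":-0.08,"rx":0,"ry":0,"rz":0},{"dx":0,"dy":0,"dz":-0.12,"rx":0,"ry":0,"rz":0},{"dx":0,"dy":0,"dz":-0.16,"rx":0,"ry":0,"rz":0},{"dx":0,"dy":0,"dz":-0.2,"rx":0,"ry":0,"rz":0}]'
python3 -m inch '[{"dx":0,"dy":0,"dz":0,"rx":0,"ry":0,"rz":0}]'
python3 - <<'E'
from h import *
from plant import nets
print(at_z('side',(311,221.5),.045))
for c in ['top','side']:
    optics.grab_frame(c)
    for n in ['scale_pan']:
        for b in nets.outline_of(c,n)[:2]:
            ys,xs=np.nonzero(b['pixels']);print(c,b['confidence'],np.round(b['bbox'],1))
t=np.array([.483,.010]);print('fit')
import cv2
for p in [t]:
  print([np.round(proj(c,np.array([p[0],p[1],.045])),1) for c in('top','side')])
r=rows([.483,.010,.30]);print(r)
E
```

```text
time: 11.3
tool_pos: [0.4707, 0.2649, 0.3071]
tool_rot: [0.0, 0.753, 0.658, -0.0]
contact_force: [0.7, 0.1, -1.9]
gripper_width: 0.284
grasp_force: 59.3
time: 11.4
tool_pos: [0.4731, 0.2659, 0.3122]
tool_rot: [0.002, 0.753, 0.658, 0.005]
contact_force: [0.2, -0.5, -1.8]
gripper_width: 0.284
grasp_force: 59.5
[0.47104613 0.02440341 0.045     ]
top 0.73 [331.4 245.3  67.   82.1]
side 0.97 [316.  228.8  80.7  41.3]
side 0.47 [353.5 173.3  12.6  34.5]
fit
[array([334., 236.]), array([310.5, 218.5])]
[-0.3132  0.0592  0.0045]
```

```bash
python3 -m inch '[{"dx":-0.05,"dy":0.01,"dz":0,"rx":0,"ry":0,"rz":0},{"dx":-0.1,"dy":0.02,"dz":0,"rx":0,"ry":0,"rz":0},{"dx":-0.15,"dy":0.03,"dz":0,"rx":0,"ry":0,"rz":0},{"dx":-0.2,"dy":0.04,"dz":0,"rx":0,"ry":0,"rz":0},{"dx":-0.25,"dy":0.05,"dz":0,"rx":0,"ry":0,"rz":0}]'
python3 -m inch '[{"dx":-0.04,"dy":0.007,"dz":0,"rx":0,"ry":0,"rz":0},{"dx":-0.058,"dy":0.007,"dz":0,"rx":0,"ry":0,"rz":0},{"dx":-0.058,"dy":0.007,"dz":0,"rx":0,"ry":0,"rz":0},{"dx":-0.058,"dy":0.007,"dz":0,"rx":0,"ry":0,"rz":0}]'
python3 - <<'E'
from h import *
import cv2
a=optics.grab_frame('wrist');b=optics.grab_frame('side')[160:260,250:350]
cv2.imwrite('pics/w6.png',np.hstack([cv2.resize(a,(480,360)),cv2.copyMakeBorder(cv2.resize(b,(300,300)),0,60,0,0,0)])[...,::-1])
print(rows([.480,.013,.135]))
E
```

```text
time: 12.1
tool_pos: [0.4824, 0.06, 0.3031]
tool_rot: [-0.001, 0.753, 0.658, -0.001]
contact_force: [1.2, -1.0, -3.4]
gripper_width: 0.288
grasp_force: 59.4
time: 12.5
tool_pos: [0.4821, 0.0149, 0.3039]
tool_rot: [-0.001, 0.754, 0.657, -0.001]
contact_force: [-0.2, -0.1, -3.0]
gripper_width: 0.283
grasp_force: 59.4
[-0.0036 -0.0022  0.2123]
```

View pics/w6.png

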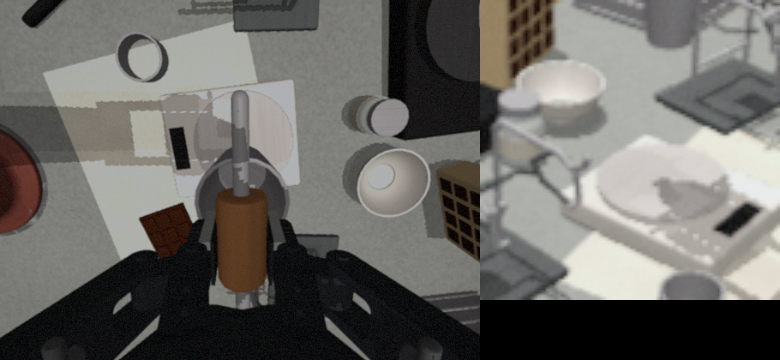

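```bash
python3 - <<'E'
from h import *
print(at_z('wrist',(287,158),.045),state()['tool_pos'])
E
python3 -m inch '[{"dx":-0.003,"dy":0.0,"dz":0.05,"rx":0,"ry":0,"rz":0},{"dx":-0.003,"dy":0.0,"dz":0.1,"rx":0,"ry":0,"rz":0},{"dx":-0.003,"dy":0,"dz":0.15,"rx":0,"ry":0,"rz":0},{"dx":-0.003,"dy":0,"dz":0.19,"rx":0,"ry":0,"rz":0},{"dx":-0.003,"dy":0,"dz":0.21,"rx":0,"ry":0,"rz":0}]'
python3 -m inch '[{"dx":0,"dy":0,"dz":0,"rx":0,"ry":0,"rz":0},{"dx":0,"dy":0,"dz":0,"rx":0,"ry":0,"rz":0},{"dx":0,"dy":0,"dz":0.004,"rx":0,"ry":0,"rz":0},{"dx":0,"dy":0,"dz":0.008,"rx":0,"ry":0,"rz":0},{"dx":0,"dy":0,"dz":0.008,"rx":0,"ry":0,"rz":0}]'
python3 -m inch '[{"dx":0,"dy":0,"dz":0.002,"rx":0,"ry":0,"rz":0},{"dx":0,"dy":0,"dz":0.004,"rx":0,"ry":0,"rz":0},{"dx":0,"dy":0,"dz":0.006,"rx":0,"ry":0,"rz":0},{"dx":0,"dy":0,"dz":0.006,"rx":0,"ry":0,"rz":0}]'
```

```text
[0.4909385  0.02238029 0.045     ] [0.48241716 0.01552365 0.30481621]
time: 13.1
tool_pos: [0.48, 0.0137, 0.1338]
tool_rot: [-0.002, 0.753, 0.658, -0.002]
contact_force: [-0.8, 0.3, -2.7]
gripper_width: 0.28
grasp_force: 59.4
time: 13.6
tool_pos: [0.4828, 0.0123, 0.1322]
tool_rot: [0.0, 0.753, 0.658, 0.0]
contact_force: [-0.1, -0.0, -2.6]
gripper_width: 0.286
grasp_force: 59.4
time: 14.0
tool_pos: [0.4822, 0.0124, 0.1264]
tool_rot: [-0.0, 0.753, 0.658, -0.0]
contact_force: [-0.1, -0.2, -3.0]
gripper_width: 0.281
grasp_force: 59.4
```

```bash
python3 -m inch '[{"dx":0,"dy":0,"dz":0.002,"rx":0,"ry":0,"rz":0},{"dx":0,"dy":0,"dz":0.004,"rx":0,"ry":0,"rz":0},{"dx":0,"dy":0,"dz":0.005,"rx":0,"ry":0,"rz":0},{"dx":0,"dy":0,"dz":0.005,"rx":0,"ry":0,"rz":0}]'
python3 -m inch '[{"dx":0,"dy":0,"dz":0.001,"rx":0,"ry":0,"rz":0},{"dx":0,"dy":0,"dz":0.0025,"rx":0,"ry":0,"rz":0},{"dx":0,"dy":0,"dz":0.0025,"rx":0,"ry":0,"rz":0}]'
```

```text
time: 14.4
tool_pos: [0.4823, 0.0124, 0.1225]
tool_rot: [-0.0, 0.753, 0.658, -0.0]
contact_force: [0.3, -0.1, -2.9]
gripper_width: 0.285
grasp_force: 59.4
time: 14.7
tool_pos: [0.4823, 0.0124, 0.1205]
tool_rot: [-0.0, 0.753, 0.658, -0.0]
contact_force: [0.9, -0.3, -2.9]
gripper_width: 0.283
grasp_force: 59.4
```

```bash
python3 -m inch '[{"dx":0,"dy":0,"dz":0.0025,"rx":0,"ry":0,"rz":0},{"dx":0,"dy":0,"dz":0.0025,"rx":0,"ry":0,"rz":0}]' | grep -E "pos|force"
python3 -m inch '[{"dx":0,"dy":0,"dz":0.0025,"rx":0,"ry":0,"rz":0},{"dx":0,"dy":0,"dz":0.0025,"rx":0,"ry":0,"rz":0}]'| grep -E "pos|force"
```

```text
tool_pos: [0.4822, 0.0124, 0.1184]
contact_force: [-0.9, -0.3, -2.1]
grasp_force: 59.4
tool_pos: [0.4829, 0.0123, 0.1173]
contact_force: [-0.3, -0.6, 0.8]
grasp_force: 59.7
```

```bash
python3 -m inch '[{"dx":0,"dy":0,"dz":0.0012,"rx":0,"ry":0,"rz":0},{"dx":0,"dy":0,"dz":0.0012,"rx":0,"ry":0,"rz":0}]'| grep -E "pos|force"
python3 -m inch '[{"dx":0,"dy":0,"dz":0,"rx":0,"ry":0,"rz":0},{"dx":0,"dy":0,"dz":0,"rx":0,"ry":0,"rz":0}]' | grep -E "pos|force"
```

```text
tool_pos: [0.4831, 0.0122, 0.1173]
contact_force: [-1.9, -0.1, 5.6]
grasp_force: 60.3
tool_pos: [0.4831, 0.0122, 0.1173]
contact_force: [-1.4, 1.1, 5.5]
grasp_force: 60.3
```

It's firmly down on the pan: z stopped falling and the force rose. I'll release, then rise straight up.

```bash
python3 -m inch '[{"dx":0,"dy":0,"dz":0,"rx":0,"ry":0,"rz":0},{"dx":0,"dy":0,"dz":0,"rx":0,"ry":0,"rz":0},{"dx":0,"dy":0,"dz":0,"rx":0,"ry":0,"rz":0},{"dx":0,"dy":0,"dz":0,"rx":0,"ry":0,"rz":0},{"dx":0,"dy":0,"dz":0,"rx":0,"ry":0,"rz":0}]' 0.4
python3 -m inch '[{"dx":0,"dy":0,"dz":-0.02,"rx":0,"ry":0,"rz":0},{"dx":0,"dy":0,"dz":-0.06,"rx":0,"ry":0,"rz":0},{"dx":0,"dy":0,"dz":-0.12,"rx":0,"ry":0,"rz":0},{"dx":0,"dy":0,"dz":-0.18,"rx":0,"ry":0,"rz":0},{"dx":0,"dy":0,"dz":-0.24,"rx":0,"ry":0,"rz":0}]' | grep -E "time|pos|force"
python3 -m inch '[{"dx":0,"dy":0,"dz":0,"rx":0,"ry":0,"rz":0},{"dx":0,"dy":0,"dz":0,"rx":0,"ry":0,"rz":0}]' | grep time
python3 - <<'E'
from h import *
import cv2
a=optics.grab_frame('wrist');b=optics.grab_frame('side')[110:290,210:390]
cv2.imwrite('pics/w7.png',np.hstack([cv2.resize(a,(400,300)),cv2.resize(b,(300,300))])[...,::-1])
E
```

```text
time: 16.0
tool_pos: [0.4824, 0.0124, 0.1156]
tool_rot: [-0.0, 0.753, 0.658, -0.0]
contact_force: [-0.2, 0.2, -0.2]
gripper_width: 0.697
grasp_force: 0.0
time: 16.5
tool_pos: [0.4821, 0.0124, 0.3094]
contact_force: [1.5, -0.5, 0.2]
grasp_force: 0.0
time: 16.7
```

View pics/w7.png

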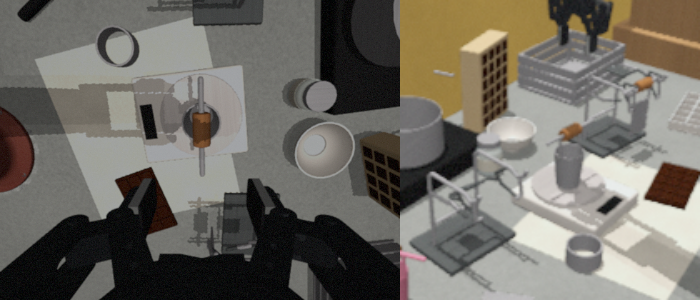

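The cup stands upright near the centre of the pan, the left keeper is open, the scraper is still hanging with its keeper shut, and the gripper is clear.

```bash
python3 -c "
from plant import ticket; print(ticket.job_done())"
```

```text
the job is handed in; nothing more can be done
None
```

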